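# Set out the glass serving board with a jar

### The job

Slide the green glass board up out of its slanted rack and lay it flat on the dark wooden base, square, centred side to side and pushed right up against the base's raised lip, on the robot's side; let it down gently all the way and never let it fall flat. Then lift the amber jar out of the basket and stand it in the middle of the glass. Leave the other boards and the other jar where they are.

Things in the scene. Friction and masses are not known exactly. Their poses are not given: they have to be found in the camera images.
- rack: Fixed black rack, origin on the worktop, x towards the robot, z up. Floor plate 8 mm thick, x -78 to 112 mm, 150 mm wide. Three slots 13 mm wide, 128 mm across y, 100 mm deep, leaning 20 degrees from vertical with tops towards -x, away from the robot; slot feet at x = -30, 28.5, 87 mm, 55 mm apart square to the slope. The upper 60 mm of each board stands out. Side cheeks 49 mm high.
- glass_board: Green glass board, 160 x 120 x 9 mm, about 0.35 kg, loose in any of the three rack slots. Origin at its centre; x along the 160 mm length (in the rack it points down the slot, so the upper edge to grip is at x = -80 mm), y along the width, z normal to its faces (in the rack it points up and towards the robot).
- oak_board: Light brown wooden board of the same size and axes in another slot; leave alone.
- white_board: White ceramic board of the same size and axes in another slot; leave alone.
- base: Fixed dark wooden base, origin on the worktop, x towards the robot, z up. Flat top 22 mm above the worktop, x -60 to 75 mm, 140 mm wide in y. The lip across the side nearest the robot has its inner face at x = 75 mm and rises to 36 mm above the worktop. A board against the lip has its centre at x = -5 mm, z = 26.5 mm and overhangs the base's other side by 25 mm.
- basket: Fixed black open tray-like basket, 170 (x) x 220 (y) x 42 mm high, walls and floor 5 mm. Origin at the centre of its underside. It holds the two jars side by side along y, 100 mm apart.
- amber_jar: Amber glass spice jar with black lid and paper label, diameter 56 mm, 85 mm high, about 0.25 kg, standing in the basket. Origin at the centre of its underside, z up.
- white_jar: White jar with pale wooden lid, same size; leave it standing in the basket.
Things that resemble listed ones, but are neither listed nor needed, are in the scene too. There is more than one size of the amber_jar; the one meant has the size given above.

How it is judged:
On the way, in this order (a step that is already met when the one before it is completed fails the run):
1. the glass board is drawn clear of the rack (height (world z) of glass_board above 0.15 m and contact force between glass_board and rack below 0.5 N), for 0.1 s.
2. the glass board lies flat on the base, square against its lip, before the jar touches it (angle between the z axis of glass_board and the z axis of base, either way round below 0.06 rad and angle between the x axis of glass_board and the x axis of base, either way round below 0.1 rad and x of glass_board in the frame of base between -0.012 and 0.004 m and y of glass_board in the frame of base between -0.012 and 0.012 m and z of glass_board in the frame of base below 0.031 m and contact force between amber_jar and glass_board below 0.1 N), for 0.2 s.
At the end, for the whole second after the job is handed in: The glass board lies flat (within 0.06 rad) on the base with its centre no higher than 31 mm, lengthwise within 0.1 rad of the base, within 12 mm of centred sideways and within 7 mm of touching the lip; the amber jar stands upright (0.1 rad) on it within 40 mm of its centre; both at rest (angle between the z axis of glass_board and the z axis of base, either way round below 0.06 rad and angle between the x axis of glass_board and the x axis of base, either way round below 0.1 rad and x of glass_board in the frame of base between -0.012 and 0.004 m and y of glass_board in the frame of base between -0.012 and 0.012 m and z of glass_board in the frame of base below 0.031 m and horizontal distance between amber_jar and glass_board below 0.04 m and z of amber_jar in the frame of base between 0.026 and 0.036 m and angle between amber_jar's own z axis and vertical below 0.1 rad and linear speed of each of amber_jar, glass_board below 0.02 m/s).
It fails at once if the glass board falls or is flung over (turns faster than 6 rad/s) (angular speed of glass_board above 6 rad/s).
It fails at once if another board is pulled out or shifted by more than 25 mm (distance of any of oak_board, white_board from where it was at the start of the episode above 0.025 m).
It fails at once if the white jar is knocked over or moved by more than 40 mm (distance of white_jar from where it was at the start of the episode above 0.04 m or angle between white_jar's own z axis and vertical above 0.5 rad).
It also fails if it takes over 72 s, if anything falls off the work surface, if the arm or the gripper's body presses on something with over 40 N, if the wrist force passes 120 N, or if a joint passes its speed limit or range.

### The arm

A 7-joint arm with a two-finger parallel gripper is mounted at the origin on the work surface. World frame = base frame: x ahead of the robot, y to its left, z up, the work surface at z = 0. Lengths are in m, angles in rad, forces in N, time in s.
With the tool pointing down it reaches from about 0.4 to 0.85 m from the base axis. Payload 4.4 kg.
Tool frame: the origin (TCP) lies on the mounting face of the last link; the fingertips stand 199 mm ahead of it and the grasp point (between the pads) lies 180 mm ahead of it; z points along the fingers, y is the line along which they close (so a half turn about z gives the same grasp; the last joint's range is limited). The gripper opens to 94 mm and grips with 3 to 60 N. Pads are 16 mm wide; open, the fingers measure 119 mm over their backs; the gripper's body (75 mm by 177 mm) begins 78 mm behind the grasp point.
Start: joints at [1.204, 0.628, 0.038, 1.517, -0.027, 0.996, -0.02], TCP at [0.193, -0.621, 0.405] pointing down, gripper open.
Joint ranges: [-3.06, 3.06], [-0.37, 2.12], [-1.25, 1.32], [0.18, 2.47], [-1.1, 4.24], [0.23, 1.98], [-2.94, 2.94]. Speed limits (rad/s): [2.57, 2.57, 3.14, 3.14, 3.14, 3.14, 3.14].

### API

Orientations are given as a unit quaternion [w, x, y, z].
In Python, from rig import observe, capture, get_calibration, sign_off gives the robot as it stands. The module is installed in compiled form; this text tells all that it offers.
- The arm moves only by the tool play_rows, never from a script. Its argument "plan" is a list of rows, each a list of 5 numbers: the shift along the tool's x, y, z in mm, then the turn about the tool's z in rad, then the finger opening in mm, from 0 to 94. A call has 1 to 12 rows; each row is the pose to reach, as a shift and turn from the pose commanded when the call began, along the tool's axes at that moment; what a row does not reach only later rows make up. A row lasts 1/12 s, in which the tool goes at most 41.7 mm and 7.16 degrees, less where a joint would pass 70% of its speed; a pose out of reach is approached as far as the arm can. A call with a gripper value outside its range is refused whole. The fingers move at their own pace and stop on an object; "force" is the grip in N (left out, the last holds). Time passes only in rows, so rows that repeat a pose let the fingers close. It gives the time, the measured TCP pose, the force, the opening and the grip force at its end, in the units of the state.
- observe(): the state, without advancing time (a new reading comes with each control period).
- capture(name): name is "scene" or "top" or "wrist"; returns the picture (480x640x3 uint8, red, green, blue); there is no depth.
- get_calibration(name): a dict with "vfov" (degrees; the focal length in pixels is half the picture's height over the tangent of half this angle, whatever the lens; pixels are square), "cx", "cy" (the principal point, pixels), "R" (3x3) and "t" (3): a world point X has camera coordinates R X + t. Camera axes: x right, y down, z forward; pixel columns grow to the right and rows downward; lengths in m; the calibration is good to about 2 mm. The wrist camera is an equidistant fisheye: a pixel r from the principal point sees the ray r / f radians off the axis. A picture is of the moment at which its call begins: read the wrist's pose just before it. get_calibration takes no time and is no camera call; for the wrist camera it gives the pose at the moment of the call.
- sign_off(): hands the job in; it is judged then, once.
The state is a dict: "clock": time; "joints": joint angles; "qd": joint speeds; "effort": joint torques, N m; "tool_pos": TCP position; "tcp_rot": TCP orientation; "ft_force": force on the tool from outside, world axes, zero at the start; "wrist_torque": the same for the moment, N m; "grip_width": finger opening in m; "grasp_force": force on a finger pad.
Only numpy, scipy, OpenCV 4.12 (cv2) and the standard library are available. Lean on these libraries where they do the work, as an engineer would, in place of code of your own. Each camera call takes 0.05 s, during which the arm holds its last target. There are 200 camera calls.

## Working session

There is one attempt and no reset: what is moved stays moved. The work goes in short steps, Python scripts to look and compute and a tool call to move; the robot and the scene stay as the last step left them, time stands still between calls to the robot, and variables do not carry over. Pictures are saved under pics/ and viewed, at most 10 in all, crops included, and the job is handed in when it is done.

Besides the shell and the picture viewer there is one more tool, called in YAML: its name, and indented under it one key for each argument. play_rows: Moves the arm, as the interface text tells. Its arguments: {"type":"object","properties":{"plan":{"type":"array"},"force":{"type":"number"}},"required":["plan"]}

```bash
mkdir -p pics; python3 - <<'E'
from rig import *
import cv2
s=observe();print(s)
for n in ("scene","top","wrist"):
    im=capture(n);cv2.imwrite(f"pics/{n}0.png",im[:,:,::-1])
    c=get_calibration(n);print(n,c)
E
```

```text
{'clock': 0.0, 'joints': array([ 1.20417665,  0.62931477,  0.03846316,  1.51834902, -0.02701299,
        0.99628546, -0.02001909]), 'qd': array([-1.79356226e-05, -1.02505939e-03, -8.07978323e-04,  1.35177986e-03,
        1.98052280e-03,  7.54912175e-05,  1.54186017e-03]), 'effort': array([ 1.06462088e-03, -5.49715304e+01,  1.14348348e+00, -1.86627370e+01,
       -5.22299123e-02,  2.37346056e-02,  1.47581945e-04]), 'tool_pos': array([ 0.19253576, -0.62052838,  0.40378056]), 'tcp_rot': array([-9.06804971e-04,  9.88712545e-01,  1.49822091e-01, -1.49432741e-04]), 'ft_force': array([0.50292509, 0.19698461, 0.16665239]), 'wrist_torque': array([ 0.0246306 ,  0.00796318, -0.03579738]), 'grasp_force': 0.0, 'grip_width': 0.09407907194441283}
scene {'vfov': 55.244744759393576, 'cx': 324.98107398033994, 'cy': 231.23356983087612, 'R': array([[ 0.73878631,  0.67393696, -0.00193841],
       [ 0.54024819, -0.59394797, -0.59611886],
       [-0.40289785,  0.43935723, -0.80289386]]), 't': array([-0.39554783, -0.18672018,  1.2478321 ])}
top {'vfov': 49.21719269023235, 'cx': 322.8199203599487, 'cy': 238.6274449223194, 'R': array([[-0.01908714, -0.99963532,  0.01910266],
       [-0.98685141,  0.01576909, -0.16085902],
       [ 0.16049912, -0.02192182, -0.98679251]]), 't': array([0.06063252, 0.50419496, 1.3008176 ])}
wrist {'vfov': 65.70646984690485, 'cx': 318.6592853814147, 'cy': 240.99663783345795, 'R': array([[ 2.96150038e-01, -9.55141063e-01, -8.39678767e-04],
       [-9.20748601e-01, -2.85719911e-01,  2.65680535e-01],
       [-2.54002302e-01, -7.79081676e-02, -9.64060760e-01]]), 't': array([-0.64945707, -0.02700357,  0.39203822])}
```

View pics/scene0.png

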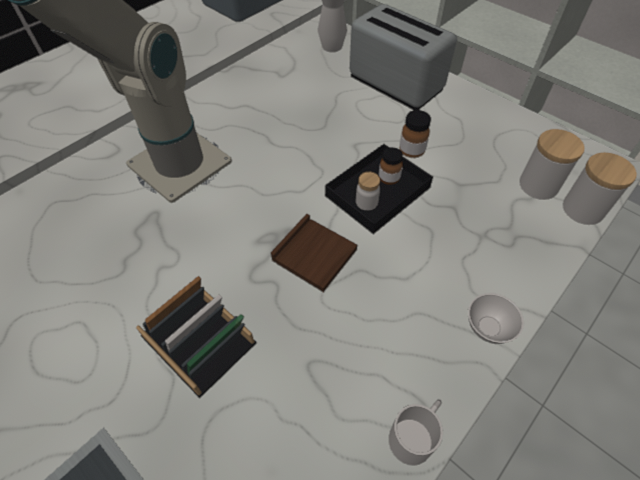

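View pics/top0.png

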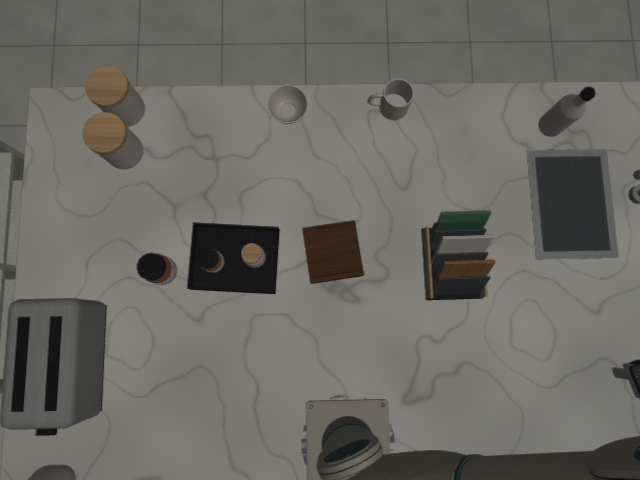

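The scene view shows the green board in the outermost slot (215,343), the dark base (314,250), and the basket (380,188). Amber candidates are the jar in the basket (scene 391,165; top 212,262) and a bigger jar outside it (scene 416,133; top 155,268). I choose the one in the basket and will check its size. For green boards there is only one candidate (top 462,222).

```bash
python3 - <<'E'
import cv2
t=cv2.imread("pics/top0.png");s=cv2.imread("pics/scene0.png")
cv2.imwrite("pics/topc.png",cv2.convertScaleAbs(cv2.resize(t[195:310,180:500],None,fx=2.5,fy=2.5,interpolation=cv2.INTER_CUBIC),alpha=1.8))
cv2.imwrite("pics/scenec.png",cv2.convertScaleAbs(cv2.resize(s[140:400,130:450],None,fx=2.3,fy=2.3,interpolation=cv2.INTER_CUBIC),alpha=1.8))
E
```

```text
(no output)
```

View pics/topc.png

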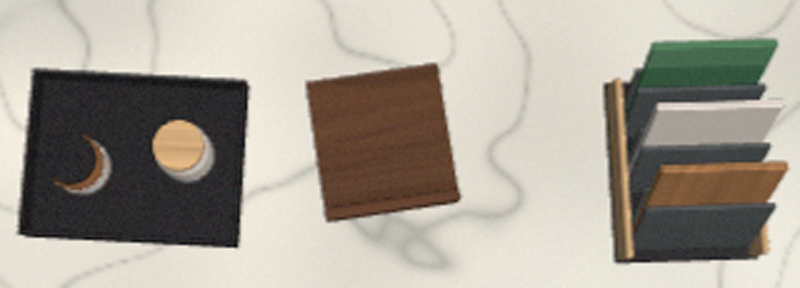

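View pics/scenec.png

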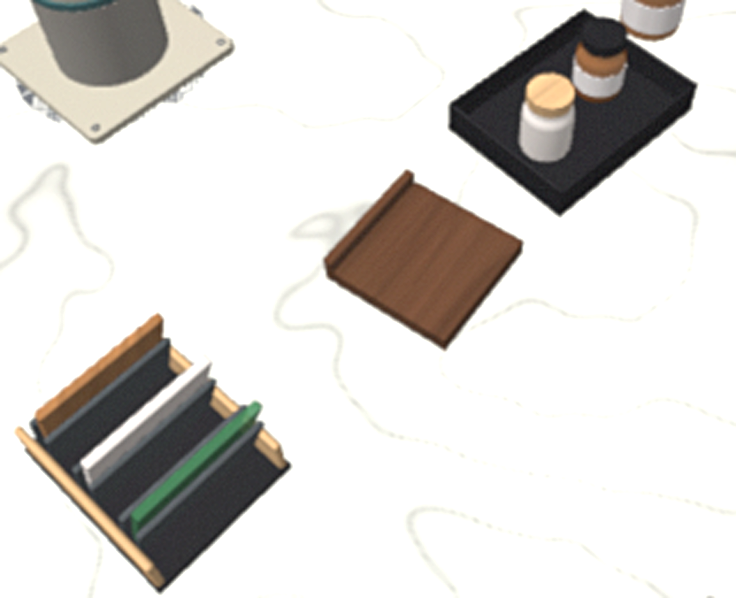

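The crops show the green board's upper edge (top crop 653,42 to 777,40; scene crop 135,520 to 260,407). The base lip is at top crop (328,220)-(460,200). The amber jar has its lid at scene crop (605,35) and its foot at (600,90), and looks the same size as the white one.

```bash
cat > h.py <<'E'
import numpy as np, cv2
from rig import get_calibration
def cal(n):
    c=get_calibration(n); c['f']=240/np.tan(np.radians(c['vfov']/2)); return c
def ray(c,p,fish=False):
    v=np.array([p[0]-c['cx'],p[1]-c['cy']],float)
    if fish:
        r=np.hypot(*v); th=r/c['f']; d=np.r_[v/r*np.sin(th),np.cos(th)]
    else: d=np.r_[v/c['f'],1]
    d=c['R'].T@d; return -c['R'].T@c['t'], d/np.linalg.norm(d)
def atz(c,p,z,fish=False):
    o,d=ray(c,p,fish); return o+d*(z-o[2])/d[2]
def tri(*rays):
    A=sum(np.eye(3)-np.outer(d,d) for o,d in rays); b=sum((np.eye(3)-np.outer(d,d))@o for o,d in rays)
    X=np.linalg.solve(A,b); return X,[float(np.linalg.norm(np.cross(X-o,d)))*1e3 for o,d in rays]
def proj(c,X,fish=False):
    q=(c['R']@np.asarray(X,float).T).T+c['t']
    if fish:
        rr=np.hypot(q[...,0],q[...,1]); th=np.arctan2(rr,q[...,2]); k=c['f']*th/rr
        return np.stack([c['cx']+k*q[...,0],c['cy']+k*q[...,1]],-1)
    return np.stack([c['cx']+c['f']*q[...,0]/q[...,2],c['cy']+c['f']*q[...,1]/q[...,2]],-1)
E
python3 - <<'E'
from h import *
np.set_printoptions(precision=4,suppress=True)
T=cal('top');S=cal('scene')
tp=lambda x,y:(180+x/2.5,195+y/2.5); sp=lambda x,y:(130+x/2.3,140+y/2.3)
P={'green -y':((777,40),(140,531)),'green +y':((653,42),(262,405)),
'base lipL':((325,210),(411,172)),'base lipR':((460,192),(329,262)),'base farL':((307,80),(521,242)),'base farR':((437,64),(445,340)),
'bask nearL':((20,235),(585,12)),'bask nearR':((239,246),(451,108)),'bask farL':((34,70),(694,88)),'bask farR':((247,80),(561,200)),
'white lid':((179,146),(551,90))}
for k,(a,b) in P.items(): print(k,*tri(ray(T,tp(*a)),ray(S,sp(*b))))
print('amber lid@85',atz(S,sp(603,32),.09),'foot', atz(S,sp(600,88),.005))
for n,a in {'rack nearR':(740,262),'rack nearL':(617,262)}.items(): print(n,atz(T,tp(*a),0.008))
E
```

```text
green -y [ 0.5499 -0.3477  0.1436] [2.054710470883904, 2.054710470883861]
green +y [ 0.5469 -0.2251  0.1572] [1.7403377592754135, 1.7403377592753038]
base lipL [0.4033 0.0865 0.0321] [0.39454640707980543, 0.3945464070798568]
base lipR [ 0.4204 -0.0502  0.0318] [2.144113733808316, 2.144113733808321]
base farL [0.5401 0.103  0.0195] [0.04381714189650401, 0.043817141896595864]
base farR [ 0.5571 -0.0318  0.0167] [2.250827938495418, 2.2508279384955103]
bask nearL [0.3859 0.3972 0.0305] [3.6213186209418264, 3.6213186209420107]
bask nearR [0.3713 0.1772 0.032 ] [4.703516301333081, 4.703516301333048]
bask farL [0.5529 0.3839 0.0316] [0.31468270497616996, 0.3146827049761078]
bask farR [0.5399 0.1653 0.0281] [0.6093241193079861, 0.6093241193079745]
white lid [0.4657 0.2301 0.0868] [2.745252629871566, 2.745252629871413]
amber lid@85 [0.4568 0.3339 0.09  ] foot [0.4631 0.3361 0.005 ]
rack nearR [ 0.3438 -0.3422  0.008 ]
rack nearL [ 0.3461 -0.2144  0.008 ]
```

```bash
cat >> h.py <<'E'
from rig import observe
from scipy.spatial.transform import Rotation as Ro
def tool():
    s=observe(); q=s['tcp_rot']; return s['tool_pos'],Ro.from_quat(np.r_[q[1:],q[0]]).as_matrix(),s
def go(p,ydir=None,verbose=True):
    """shift mm in tool axes and turn to put TCP at p with tool y heading ydir (world deg)"""
    t,R,s=tool(); d=R.T@(np.array(p)-t)*1e3
    h=np.degrees(np.arctan2(R[1,1],R[0,1])); turn=0 if ydir is None else np.radians((h-ydir+180)%360-180)
    print('tcp',t.round(4),'yhead',h.round(2),'tilt',np.degrees(np.arccos(-R[2,2])).round(2),'shift',d.round(1),'turn',round(float(turn),3))
E
python3 - <<'E'
from h import *
t,R,s=tool();c=get_calibration('wrist'); o=-c['R'].T@c['t']
print('cam in tool',(R.T@(o-t)).round(4)); print((R.T@c['R'].T).round(3))
go([.53,-.286,.42],0)
E
```

```text
cam in tool [0.078  0.     0.0194]
[[-0.    -0.964 -0.266]
 [ 1.    -0.     0.001]
 [-0.001 -0.266  0.964]]
tcp [ 0.1925 -0.6206  0.404 ] yhead -72.77 tilt 0.08 shift [ 421.4 -219.6  -15.7] turn -1.27
```

play_rows:
  plan:
    - [421,-220,-16,-1.27,60]
    - [421,-220,-16,-1.27,60]
    - [421,-220,-16,-1.27,60]
    - [421,-220,-16,-1.27,60]
    - [421,-220,-16,-1.27,60]
    - [421,-220,-16,-1.27,60]
    - [421,-220,-16,-1.27,60]
    - [421,-220,-16,-1.27,60]
    - [421,-220,-16,-1.27,60]
    - [421,-220,-16,-1.27,60]
    - [421,-220,-16,-1.27,60]
    - [421,-220,-16,-1.27,60]

```text
clock: 1.15
tool_pos: [0.5334, -0.2802, 0.4209]
tcp_rot: [-0.0, 0.704, 0.71, 0.003]
ft_force: [1.0, 0.8, 0.2]
grip_width: 0.0598
grasp_force: 0.0
```

play_rows:
  plan:
    - [0,0,0,0,60]
    - [0,0,0,0,60]

```text
clock: 1.32
tool_pos: [0.5299, -0.2851, 0.4203]
tcp_rot: [-0.0, 0.706, 0.708, -0.0]
ft_force: [-1.6, -0.4, 0.9]
grip_width: 0.0599
grasp_force: 0.0
```

```bash
python3 - <<'E'
from h import *
from rig import capture
import pickle
go([.53,-.286,.42],0)
c=cal('wrist'); im=capture('wrist')
pickle.dump(c,open('w1.pkl','wb'));cv2.imwrite('pics/w1.png',im[:,:,::-1])
print(observe()['clock'])
E
```

```text
tcp [ 0.5299 -0.2851  0.4203] yhead 0.13 tilt 0.04 shift [-0.9  0.1  0.3] turn 0.002
1.3667
```

View pics/w1.png

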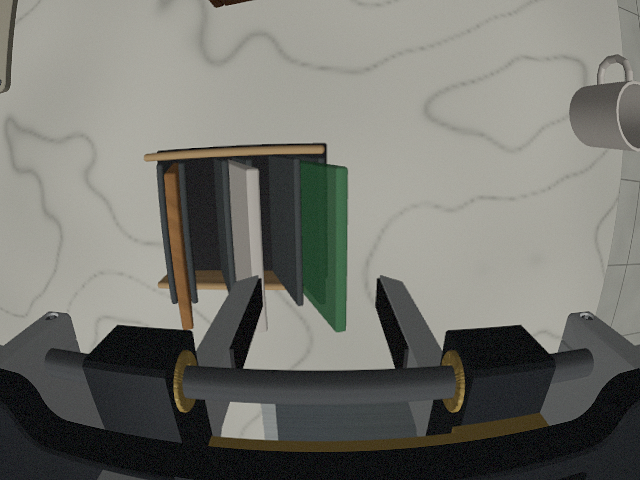

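The wrist view shows the green board's top end strip, from (333..347,167) at its +y end to (336..346,331) at its -y end. The fingers are at (262,280) and (377,280).

```bash
python3 - <<'E'
from h import *
import pickle
np.set_printoptions(precision=4,suppress=True)
c=pickle.load(open('w1.pkl','rb'));T=cal('top');S=cal('scene')
tp=lambda x,y:(180+x/2.5,195+y/2.5); sp=lambda x,y:(130+x/2.3,140+y/2.3)
for w,a,b in (((347,167),(653,42),(262,407)),((346,331),(777,40),(140,531))):
    r=[ray(c,w,True),ray(T,tp(*a)),ray(S,sp(*b))]
    print(tri(*r),tri(r[0],r[1])[0],tri(r[0],r[2])[0],atz(c,w,.158,True))
for w in ((333,167),(336,331)): print('near',atz(c,w,.161,True))
E
```

```text
(array([ 0.5479, -0.2254,  0.1558]), [1.3075356304051244, 2.3011587550026023, 1.052850346978888]) [ 0.5475 -0.2257  0.1565] [ 0.5489 -0.2247  0.1567] [ 0.5488 -0.2246  0.158 ]
(array([ 0.5509, -0.3481,  0.1469]), [2.122395209561485, 2.5639051274510796, 2.591893981133135]) [ 0.5505 -0.3505  0.1441] [ 0.5527 -0.3473  0.1499] [ 0.551 -0.344  0.158]
near [ 0.5396 -0.2245  0.161 ]
near [ 0.5434 -0.3423  0.161 ]
```

```bash
python3 -c "
from h import *
go([.540,-.2845,.329],1)"
```

```text
tcp [ 0.5289 -0.2866  0.4203] yhead -0.03 tilt 0.1 shift [ 2.2 11.2 91.2] turn -0.018
```

play_rows:
  plan:
    - [1.5,10.5,20,-0.018,48]
    - [1.5,10.5,50,-0.018,48]
    - [1.5,10.5,75,-0.018,48]
    - [1.5,10.5,91,-0.018,48]
    - [1.5,10.5,91,-0.018,48]
    - [1.5,10.5,91,-0.018,48]
  force: 15

```text
clock: 1.87
tool_pos: [0.5387, -0.2862, 0.3291]
tcp_rot: [-0.001, 0.702, 0.712, -0.001]
ft_force: [0.4, -0.3, 0.8]
grip_width: 0.0475
grasp_force: 0.0
```

```bash
python3 - <<'E'
from h import *
from rig import capture
go([.540,-.2845,.329],1)
im=capture('wrist');sc=capture('scene')
a=im[130:370,200:440];b=cv2.resize(sc[250:410,130:290],None,fx=2.2,fy=2.2)
a=cv2.resize(a,(352,352));cv2.imwrite('pics/g1.png',np.hstack([a,b])[:,:,::-1])
E
```

```text
tcp [ 0.5387 -0.2862  0.3291] yhead 0.87 tilt 0.13 shift [1.6 1.3 0.1] turn -0.002
```

View pics/g1.png

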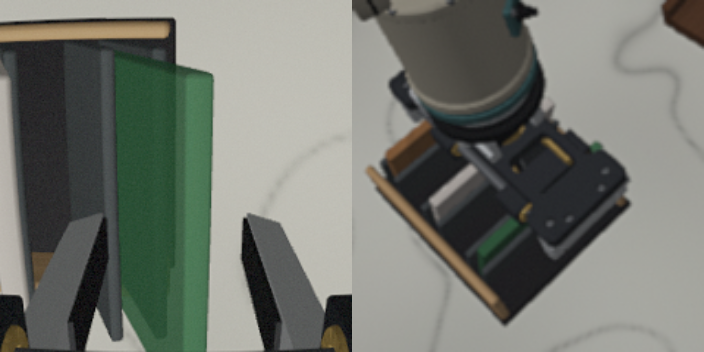

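The fingers straddle the board's upper edge: in the left picture the end strip is at (180-212), with the fingers at (105) and (245). Closing now.

play_rows:
  plan:
    - [0,1,0,0,30]
    - [0,1,0,0,22]
    - [0,1,0,0,16]
    - [0,1,0,0,10]
    - [0,1,0,0,5]
    - [0,1,0,0,5]
    - [0,1,0,0,5]
  force: 15

```text
clock: 2.55
tool_pos: [0.5405, -0.2846, 0.3298]
tcp_rot: [-0.001, 0.701, 0.713, -0.001]
ft_force: [-1.1, -0.6, 1.8]
grip_width: 0.0189
grasp_force: 15.2
```

play_rows:
  plan:
    - [0,1.7,-4.7,0,5]
    - [0,4.5,-12,0,5]
    - [0,8,-22,0,5]
    - [0,11.6,-32,0,5]
    - [0,15.3,-42,0,5]
    - [0,18.2,-50,0,5]
    - [0,20,-55,0,5]

```text
clock: 3.13
tool_pos: [0.5605, -0.2841, 0.385]
tcp_rot: [-0.001, 0.701, 0.713, -0.001]
ft_force: [-4.8, -0.3, -4.5]
grip_width: 0.0176
grasp_force: 15.0
```

play_rows:
  plan:
    - [0,1.5,-4,0,5]
    - [0,2.9,-8,0,5]
    - [0,4.4,-12,0,5]
    - [0,5.5,-15,0,5]
    - [0,6.5,-18,0,5]
    - [0,7.6,-21,0,5]
    - [0,8.7,-24,0,5]
    - [0,9.5,-26,0,5]
    - [0,10.2,-28,0,5]
    - [0,10.9,-30,0,5]
    - [0,11.6,-32,0,5]
    - [0,12.3,-34,0,5]

```text
clock: 4.13
tool_pos: [0.5733, -0.2839, 0.4188]
tcp_rot: [-0.0, 0.701, 0.713, -0.0]
ft_force: [-5.7, 0.4, -4.1]
grip_width: 0.0181
grasp_force: 15.4
```

play_rows:
  plan:
    - [0,-3,-1,0,5]
    - [0,-7,-2,0,5]
    - [0,-11,-3,0,5]
    - [0,-15,-4,0,5]
    - [0,-19,-5,0,5]
    - [0,-23,-6,0,5]
    - [0,-27,-7,0,5]
    - [0,-31,-7.5,0,5]
    - [0,-35,-8,0,5]
    - [0,-38,-8,0,5]
    - [0,-41,-8.3,0,5]
    - [0,-41,-8.3,0,5]

```text
clock: 5.13
tool_pos: [0.5317, -0.2847, 0.427]
tcp_rot: [-0.0, 0.701, 0.713, -0.0]
ft_force: [-2.2, 0.4, -2.0]
grip_width: 0.0098
grasp_force: 14.7
```

play_rows:
  plan:
    - [0,0,-2,0,5]
    - [0,0,-5,0,5]
    - [0,0,-8,0,5]
    - [0,0,-12,0,5]
    - [0,0,-17,0,5]
    - [0,0,-24,0,5]
    - [0,0,-32,0,5]
    - [0,0,-40,0,5]
    - [0,0,-40,0,5]
  force: 25

```text
clock: 5.88
tool_pos: [0.5331, -0.2847, 0.4695]
tcp_rot: [0.002, 0.701, 0.713, 0.001]
ft_force: [0.1, 1.2, -3.4]
grip_width: 0.0088
grasp_force: 25.0
```

```bash
python3 - <<'E'
from h import *
from rig import capture
import pickle
go([.4,0,.4],7.2)
c=cal('wrist');im=capture('wrist');sc=capture('scene')
pickle.dump(c,open('w2.pkl','wb'))
cv2.imwrite('pics/w2.png',im[:,:,::-1]);cv2.imwrite('pics/s2.png',sc[:,:,::-1])
cv2.imwrite('pics/g2.png',np.hstack([im[:,80:480],sc[:400,80:480] if 0 else cv2.resize(sc[100:400,80:330],(400,480))])[:,:,::-1])
E
```

```text
tcp [ 0.5331 -0.2847  0.4695] yhead 1.03 tilt 0.28 shift [ 287.1 -128.3   68.4] turn -0.108
```

View pics/g2.png

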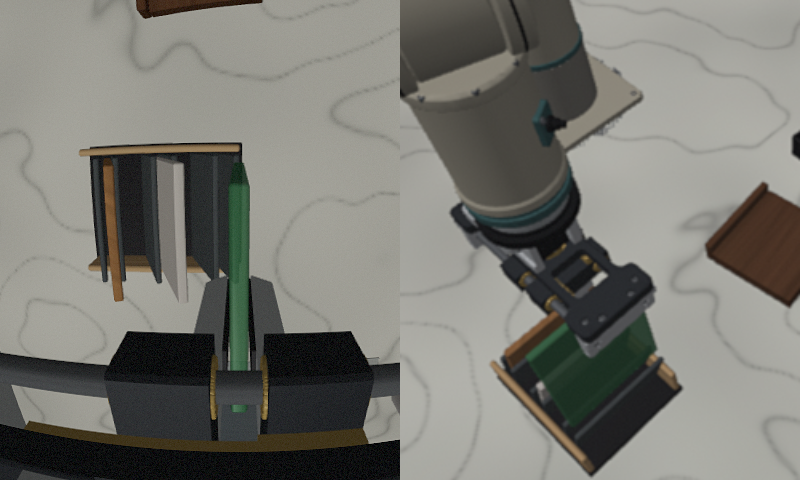

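The board hangs upright in the pads (wrist strip at 238,180-410), clear of the rack, and the other boards are unmoved. Next I raise it and carry it towards the base.

```bash
python3 -c "
from h import *
go([.44,-.09,.50],7.2)"
```

```text
tcp [ 0.5325 -0.2846  0.4677] yhead 1.03 tilt 0.09 shift [196.2 -88.9 -32.6] turn -0.108
```

play_rows:
  plan:
    - [0,0,-25,0,5]
    - [10,-2,-45,0,5]
    - [40,-5,-50,-0.03,5]
    - [70,-15,-50,-0.06,5]
    - [100,-30,-50,-0.108,5]
    - [130,-50,-50,-0.108,5]
    - [160,-70,-40,-0.108,5]
    - [185,-85,-32,-0.108,5]
    - [196,-89,-32,-0.108,5]
    - [196,-89,-32,-0.108,5]
    - [196,-89,-32,-0.108,5]

```text
clock: 6.9
tool_pos: [0.4402, -0.0904, 0.4994]
tcp_rot: [0.001, 0.661, 0.751, 0.0]
ft_force: [-0.2, 0.1, -3.2]
grip_width: 0.0087
grasp_force: 25.0
```

```bash
python3 - <<'E'
from h import *
from rig import capture
import pickle
go([.4,0,.4],7.2)
c=cal('wrist');im=capture('wrist')
pickle.dump(c,open('w3.pkl','wb'))
cv2.imwrite('pics/w3.png',cv2.convertScaleAbs(im[:,:,::-1],alpha=1.5))
E
```

```text
tcp [ 0.4402 -0.0904  0.4994] yhead 7.27 tilt 0.1 shift [ 94.8 -28.6  99.2] turn 0.001
```

View pics/w3.png

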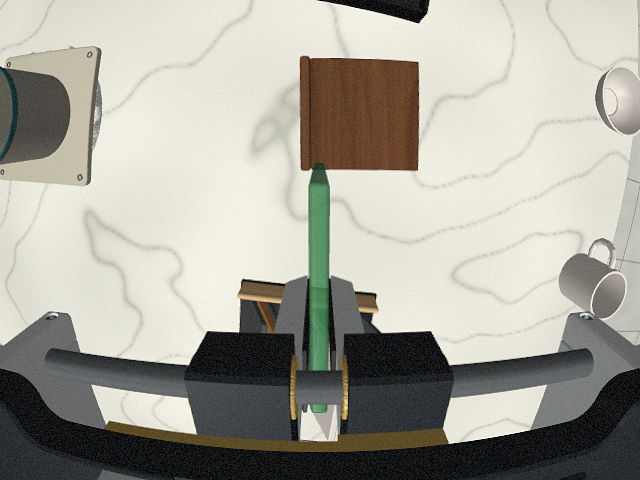

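The wrist view shows the base: lip inner edge (310,58)-(310,168), far edge (418,62)-(418,170). The board is upright with its edge at x = 319.

```bash
python3 - <<'E'
from h import *
import pickle
np.set_printoptions(precision=4,suppress=True)
c=pickle.load(open('w3.pkl','rb'))
L=[atz(c,p,.036,True)[:2] for p in ((310,58),(310,168))]; F=[atz(c,p,.022,True)[:2] for p in ((418,62),(418,170))]
print(L,F)
for A in (L,F):
    d=A[0]-A[1]; print(np.linalg.norm(d),'normal heading',np.degrees(np.arctan2(-d[0],d[1])),(A[0]+A[1])/2)
T=cal('top');tp=lambda x,y:(180+x/2.5,195+y/2.5)
print(tri(ray(c,(418,62),True),ray(T,tp(307,80))),tri(ray(c,(418,170),True),ray(T,tp(437,64))))
# board end strip width/centre top edge
print('board bottom/top corner', atz(c,(319,185),.33,True),atz(c,(319,410),.33,True))
E
```

```text
[array([0.409 , 0.0847]), array([ 0.4257, -0.0474])] [array([0.541 , 0.1049]), array([ 0.5601, -0.0317])]
0.1331175216297938 normal heading 7.208559695630211 [0.4173 0.0186]
0.13791260850052833 normal heading 7.942746214082748 [0.5505 0.0366]
(array([0.5384, 0.1026, 0.031 ]), [0.44560938175289866, 0.44560938175280135]) (array([ 0.5436, -0.0288,  0.0793]), [0.7046970480697975, 0.7046970480697164])
board bottom/top corner [ 0.4339 -0.0314  0.33  ] [ 0.4484 -0.1453  0.33  ]
```

```bash
cat >> h.py <<'E'
A=np.array([np.cos(np.radians(7.3)),np.sin(np.radians(7.3))]);N=np.array([-A[1],A[0]])
def sl(s,l,z): return np.r_[s*A+l*N,z]
def here():
    t,R,s=tool(); print('s',round(t[:2]@A,4),'l',round(t[:2]@N,4),'z',t[2].round(4),'F(s,l,z)',round(s['ft_force'][:2]@A,1),round(s['ft_force'][:2]@N,1),s['ft_force'][2].round(1),'w',s['grip_width'],s['grasp_force'],s['clock'])
E
python3 -c "
from h import *
here();print(observe()['joints'])
go(sl(.4235,-.0345,.385),7.3)"
```

```text
s 0.4254 l -0.1464 z 0.4994 F(s,l,z) -0.9 -1.3 -2.1 w 0.008812102679024674 24.999151825904846 6.95
[ 0.49513566  0.24927795 -0.44468075  1.90049094  0.12606191  1.0170919
  0.12136348]
tcp [ 0.4405 -0.0912  0.4994] yhead 7.17 tilt 0.11 shift [112.   -2.3 114.2] turn -0.002
```

play_rows:
  plan:
    - [30,-1,5,-0.002,5]
    - [60,-2,20,-0.002,5]
    - [90,-2,50,-0.002,5]
    - [108,-2,80,-0.002,5]
    - [112,-2,103,-0.002,5]
    - [112,-2,114,-0.002,5]
    - [112,-2,114,-0.002,5]
    - [112,-2,114,-0.002,5]

```text
clock: 7.62
tool_pos: [0.4249, 0.0198, 0.3847]
tcp_rot: [-0.0, 0.661, 0.75, -0.0]
ft_force: [0.7, 0.3, -2.1]
grip_width: 0.0085
grasp_force: 25.0
```

```bash
python3 - <<'E'
from h import *
from rig import capture
here()
sc=capture('scene');cv2.imwrite('pics/s4.png',cv2.convertScaleAbs(cv2.resize(sc[130:330,210:430],None,fx=2.7,fy=2.7,interpolation=cv2.INTER_CUBIC)[:,:,::-1],alpha=1.7))
E
```

```text
s 0.424 l -0.0344 z 0.3847 F(s,l,z) 0.7 0.2 -2.1 w 0.008453631866308795 24.9993959069252 7.6167
```

View pics/s4.png

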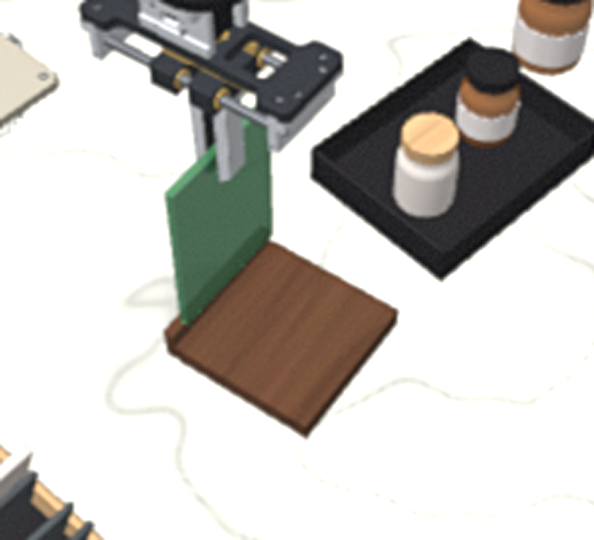

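The board hangs upright above the base by the lip, with its bottom corners at crop (183,322) and (270,240). I check the bottom height and lateral position.

```bash
python3 - <<'E'
from h import *
S=cal('scene')
for p in ((183,322),(270,240),(169,192)):
    o,d=ray(S,(210+p[0]/2.7,130+p[1]/2.7)); 
    for sf in (.4195,.4285):
        k=(sf-o[:2]@A)/(d[:2]@A); X=o+k*d; print(p,sf,'l',(X[:2]@N).round(4),'z',X[2].round(4))
E
```

```text
(183, 322) 0.4195 l -0.0921 z 0.045
(183, 322) 0.4285 l -0.101 z 0.0632
(270, 240) 0.4195 l 0.0287 z 0.0285
(270, 240) 0.4285 l 0.0173 z 0.047
(169, 192) 0.4195 l -0.0867 z 0.2052
(169, 192) 0.4285 l -0.0956 z 0.2199
```

play_rows:
  plan:
    - [1,0,8,0,5]
    - [2,0,16,0,5]
    - [2,0,23,0,5]
    - [2,0,28,0,5]
    - [2,0,30,0,5]
    - [2,0,30,0,5]

```text
clock: 8.17
tool_pos: [0.4235, 0.0222, 0.3549]
tcp_rot: [0.0, 0.661, 0.751, -0.001]
ft_force: [-1.3, -1.3, 1.1]
grip_width: 0.009
grasp_force: 25.0
```

play_rows:
  plan:
    - [0,0,1,0,5]
    - [0,0,2,0,5]
    - [0,0,2,0,5]

```text
clock: 8.42
tool_pos: [0.4239, 0.0215, 0.3541]
tcp_rot: [0.001, 0.661, 0.751, -0.001]
ft_force: [-1.6, -6.4, 13.6]
grip_width: 0.0091
grasp_force: 25.0
```

play_rows:
  plan:
    - [0,0,1,0,5]
    - [0,0,2,0,5]
    - [0,0,2,0,5]

```text
clock: 8.67
tool_pos: [0.4246, 0.0213, 0.3533]
tcp_rot: [0.003, 0.661, 0.75, -0.0]
ft_force: [-2.9, -7.0, 26.3]
grip_width: 0.0089
grasp_force: 25.1
```

play_rows:
  plan:
    - [0,0,-3.5,0,5]
    - [0,-2,-3.5,0,5]
    - [0,-4,-3.5,0,5]
    - [0,-4,-3.5,0,5]

```text
clock: 9.0
tool_pos: [0.4198, 0.0223, 0.3544]
tcp_rot: [0.0, 0.66, 0.751, 0.001]
ft_force: [2.3, -0.3, -3.2]
grip_width: 0.0086
grasp_force: 25.0
```

play_rows:
  plan:
    - [0,-2,0,0,5]
    - [0,-4,0,0,5]
    - [0,-4,0,0,5]

```text
clock: 9.25
tool_pos: [0.4165, 0.0219, 0.3547]
tcp_rot: [0.001, 0.66, 0.751, 0.002]
ft_force: [4.5, 0.8, -5.0]
grip_width: 0.0094
grasp_force: 25.1
```

```bash
python3 -c "
from h import *
here();go(sl(.42,-.0345,.355),7.3)"
```

```text
s 0.4159 l -0.0312 z 0.3547 F(s,l,z) 4.5 0.3 -5.0 w 0.009401731940365572 25.11295258998871 9.25
tcp [0.4165 0.0219 0.3547] yhead 7.35 tilt 0.21 shift [-3.3  4.1 -0.3] turn 0.001
```

```bash
cat > lean.py <<'E'
from h import *
S0,Z0,L,T=.4135,.022,.160,.009
def fing(phi,ov,slack):
    p=np.radians(phi); Us=S0+T*np.cos(p)+L*np.sin(p); Uz=Z0+L*np.cos(p)
    w=T*np.cos(p)+(ov+T*np.sin(p))*np.tan(p)+slack
    w=min(w,.094); return Us,Uz,w,Us-w/2,Uz-ov+.199
if __name__=='__main__':
    here()
    t,R,s=tool(); s_0,z_0=t[:2]@A,t[2]
    for phi in (0,4,8,12,16,20,25,30,35,40,45,50,55,60):
        ov=.0265-.0065*phi/60
        Us,Uz,w,ts,tz=fing(phi,ov,.001+.003*min(phi/20,1))
        print(phi,'ds',round((ts-s_0)*1e3,1),'dz down',round((z_0-tz)*1e3,1),'w',round(w*1e3,1))
E
python3 lean.py
```

```text
s 0.4159 l -0.0312 z 0.3547 F(s,l,z) 4.5 0.3 -5.0 w 0.009401731940365572 25.11295258998871 9.25
0 ds 1.6 dz down 0.2 w 10.0
4 ds 11.5 dz down 0.1 w 12.4
8 ds 21.3 dz down 0.9 w 14.9
12 ds 31.0 dz down 2.4 w 17.4
16 ds 40.4 dz down 4.6 w 19.9
20 ds 49.6 dz down 7.6 w 22.4
25 ds 60.9 dz down 12.4 w 25.0
30 ds 71.5 dz down 18.3 w 27.8
35 ds 81.3 dz down 25.3 w 30.9
40 ds 90.2 dz down 33.3 w 34.3
45 ds 97.9 dz down 42.1 w 38.4
50 ds 104.4 dz down 51.9 w 43.1
55 ds 109.3 dz down 62.4 w 49.0
60 ds 112.3 dz down 73.7 w 56.6
```

play_rows:
  plan:
    - [0,1.6,0,0,10]
    - [0,6.5,0,0,11]
    - [0,11.5,0,0,12.4]
    - [0,16.4,0.5,0,13.7]
    - [0,21.3,1,0,15]
    - [0,26,1.6,0,16.2]
    - [0,31,2.4,0,17.5]
    - [0,36,3.5,0,18.7]
    - [0,40.4,4.6,0,20]
    - [0,45,6,0,21.2]
    - [0,49.6,7.6,0,22.5]
    - [0,49.6,7.6,0,22.5]
  force: 15

```text
clock: 10.25
tool_pos: [0.4657, 0.028, 0.3466]
tcp_rot: [0.0, 0.66, 0.751, 0.0]
ft_force: [0.3, -0.2, 0.3]
grip_width: 0.0223
grasp_force: 0.3
```

```bash
python3 - <<'E'
from h import *
from rig import capture
here()
sc=capture('scene');cv2.imwrite('pics/s5.png',cv2.convertScaleAbs(cv2.resize(sc[130:330,210:430],None,fx=2.7,fy=2.7,interpolation=cv2.INTER_CUBIC)[:,:,::-1],alpha=1.7))
E
```

```text
s 0.4655 l -0.0314 z 0.3466 F(s,l,z) 0.2 -0.2 0.3 w 0.02226296432939368 0.2638038288569078 10.25
```

View pics/s5.png

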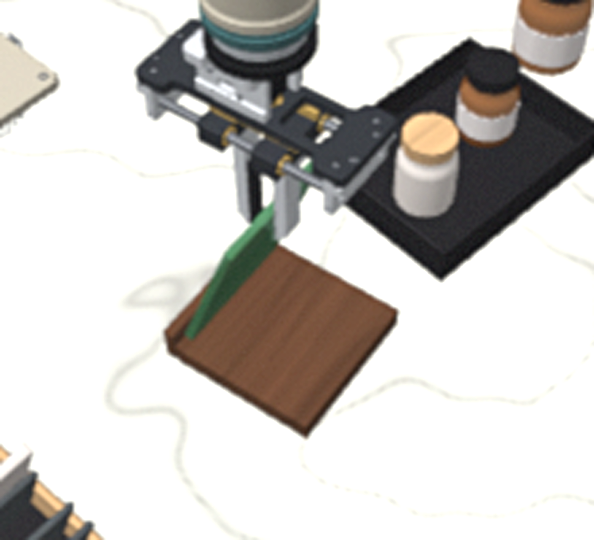

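The board leans on the outer finger with its foot by the lip (crop 190,335), controlled. Continuing down.

play_rows:
  plan:
    - [0,5.7,2.3,0,24]
    - [0,11.3,4.8,0,25]
    - [0,16.7,7.7,0,27]
    - [0,21.9,10.7,0,28.5]
    - [0,26.9,14.2,0,30]
    - [0,31.7,17.7,0,31.5]
    - [0,36.3,21.7,0,33]
    - [0,40.6,25.7,0,35]
    - [0,44.5,30,0,37]
    - [0,48.3,34.5,0,39]
    - [0,51.6,39.3,0,41]
    - [0,54.8,44.3,0,43.5]

```text
clock: 11.3
tool_pos: [0.5193, 0.0349, 0.302]
tcp_rot: [-0.0, 0.66, 0.751, -0.0]
ft_force: [0.3, 0.7, -0.9]
grip_width: 0.0427
grasp_force: 0.7
```

```bash
python3 -c "
from h import *
here();print(observe()['joints'])"
```

```text
s 0.5196 l -0.0314 z 0.302 F(s,l,z) 0.4 0.6 -0.9 w 0.042709686516168764 0.7271748874336481 11.3
[ 0.12517344  0.61581193 -0.36686684  1.96811214  0.36371343  0.62174824
 -0.3510202 ]
```

play_rows:
  plan:
    - [0,-2.2,0,0,48]
    - [0,-4.7,0,0,53]
    - [0,-7.2,0,0,58]
    - [0,-9.7,0,0,63]
    - [0,-12.2,0,0,68]
    - [0,-14.7,0,0,73]
    - [0,-17.2,0,0,78]
    - [0,-19.7,0,0,83]
    - [0,-22.2,0,0,88]
    - [0,-25,0,0,93.5]
    - [0,-25,0,0,93.5]

```text
clock: 12.22
tool_pos: [0.4937, 0.0316, 0.3026]
tcp_rot: [-0.0, 0.66, 0.751, -0.0]
ft_force: [0.5, 0.9, -0.9]
grip_width: 0.0932
grasp_force: 0.5
```

```bash
python3 - <<'E'
from h import *
here()
# turn by -psi about outer finger centre (tool y = +47+6.25), finger half sizes 6.25 x 8; keep contact s fixed
for i in range(1,13):
    ps=i*np.radians(7.0)
    r=.04675+.00625
    # tool-frame start: x=lateral n, y=s. finger centre at y=r. support distance toward -s of rotated finger
    sup=.00625*np.cos(ps)+.008*np.sin(ps)
    fs=r-.00625+sup
    # after turning by -ps (tool z down => heading rises), tool y dir = (x: sin? )
    yx,yy=np.sin(ps),np.cos(ps)
    print(i,[round(v*1e3,1) for v in (0-r*yx, fs-r*yy)],round(-ps,3))
E
```

```text
s 0.4937 l -0.0314 z 0.3026 F(s,l,z) 0.6 0.8 -0.9 w 0.0931803865369064 0.501384842209518 12.2167
1 [np.float64(-6.5), np.float64(1.3)] -0.122
2 [np.float64(-12.8), np.float64(3.3)] -0.244
3 [np.float64(-19.0), np.float64(6.0)] -0.367
4 [np.float64(-24.9), np.float64(9.2)] -0.489
5 [np.float64(-30.4), np.float64(13.0)] -0.611
6 [np.float64(-35.5), np.float64(17.4)] -0.733
7 [np.float64(-40.0), np.float64(22.1)] -0.855
8 [np.float64(-43.9), np.float64(27.2)] -0.977
9 [np.float64(-47.2), np.float64(32.7)] -1.1
10 [np.float64(-49.8), np.float64(38.3)] -1.222
11 [np.float64(-51.6), np.float64(44.0)] -1.344
12 [np.float64(-52.7), np.float64(49.8)] -1.466
```

play_rows:
  plan:
    - [-6.5,1.3,0,-0.122,94]
    - [-12.8,3.3,0,-0.244,94]
    - [-19,6,0,-0.367,94]
    - [-24.9,9.2,0,-0.489,94]
    - [-30.4,13,0,-0.611,94]
    - [-35.5,17.4,0,-0.733,94]
    - [-40,22.1,0,-0.855,94]
    - [-43.9,27.2,0,-0.977,94]
    - [-47.2,32.7,0,-1.1,94]
    - [-49.8,38.3,0,-1.222,94]
    - [-51.6,44,0,-1.344,94]
    - [-52.7,49.8,0,-1.466,94]

```text
clock: 13.22
tool_pos: [0.5514, -0.0139, 0.303]
tcp_rot: [0.001, -0.014, 1.0, 0.001]
ft_force: [2.4, 2.2, 1.5]
grip_width: 0.0943
grasp_force: 1.6
```

play_rows:
  plan:
    - [0,0,0,0,94]
    - [0,0,0,0,94]

```text
clock: 13.38
tool_pos: [0.551, -0.014, 0.3027]
tcp_rot: [0.001, -0.01, 1.0, 0.001]
ft_force: [3.7, 1.2, 1.8]
grip_width: 0.0941
grasp_force: 2.0
```

```bash
python3 - <<'E'
from h import *
here()
go(sl(.541+.008,-.0314-.0527,.30),97.3)
from rig import capture
# green segmentation: scene+wrist
for n in ('scene','wrist'):
    im=capture(n);cv2.imwrite(f'pics/{n}6.png',im[:,:,::-1]);h=cv2.cvtColor(im,cv2.COLOR_RGB2HSV)
    m=cv2.inRange(h,(60,80,25),(90,255,255))
    k,l,st,ce=cv2.connectedComponentsWithStats(m); i=1+st[1:,4].argmax(); 
    cn=max(cv2.findContours((l==i).astype(np.uint8),0,2)[0],key=cv2.contourArea)
    print(n,st[i],cv2.approxPolyDP(cn,3,True)[:,0].tolist())
E
```

```text
s 0.5448 l -0.0839 z 0.3027 F(s,l,z) 3.8 0.7 1.8 w 0.09407954203292064 1.9798497814190341 13.3833
tcp [ 0.551  -0.014   0.3027] yhead 91.1 tilt 0.13 shift [-4.2  0.2  2.7] turn -0.108
scene [317 226  22  21  82] [[337, 226], [317, 246]]
wrist [  285    65   250   239 49552] [[287, 70], [288, 302], [416, 296], [524, 284], [534, 278], [511, 198], [456, 67], [365, 65]]
```

```bash
cat > fit.py <<'E'
from h import *
from rig import capture
from scipy.optimize import least_squares
from scipy.spatial import ConvexHull
def mask(im):
    h=cv2.cvtColor(im,cv2.COLOR_RGB2HSV); m=cv2.inRange(h,(60,80,25),(90,255,255))
    k,l,st,ce=cv2.connectedComponentsWithStats(m); return (l==1+st[1:,4].argmax()).astype(np.uint8)
def corners(q):
    Os,l,yaw,th=q; y=np.radians(7.3+yaw); a=np.array([np.cos(y),np.sin(y)]);n=np.array([-a[1],a[0]]);t=np.radians(th)
    c0=Os*A+l*N
    return np.array([np.r_[c0+a*(u*np.cos(t)-w*np.sin(t))+n*v,.022+u*np.sin(t)+w*np.cos(t)] for u in (0,.16) for v in (-.06,.06) for w in (0,.009)])
def fit(x0,name='wrist',clip=None):
    c=cal(name);fish=name=='wrist'; im=capture(name); cn=max(cv2.findContours(mask(im),0,2)[0],key=cv2.contourArea)
    hull=cv2.convexHull(cn)[:,0].astype(float)
    pts=np.array([p for a,b in zip(hull,np.roll(hull,-1,0)) for p in np.linspace(a,b,max(2,int(np.hypot(*(b-a))/4)),endpoint=False)])
    if clip: pts=pts[[clip(p) for p in pts]]
    def res(q):
        p=proj(c,corners(q),fish).astype(np.float32); h=cv2.convexHull(p)
        return np.array([cv2.pointPolygonTest(h,(float(a),float(b)),True) for a,b in pts])
    r=least_squares(res,x0,loss='soft_l1',x_scale=[.002,.002,1,2],diff_step=1e-3)
    print(name,'Os-lip mm',round((r.x[0]-.4135)*1e3,1),'lat off',round((r.x[1]+.0343)*1e3,1),'yaw',r.x[2].round(2),'theta',r.x[3].round(1),'rms px',np.sqrt((r.fun**2).mean()).round(2))
    return r.x
E
python3 -c "
from fit import *
fit([.42,-.033,0.5,40])"
```

```text
wrist Os-lip mm 10.9 lat off 2.6 yaw -2.63 theta 42.9 rms px 1.43
```

play_rows:
  plan:
    - [-2.7,0.3,3.6,0,94]
    - [-5.4,0.6,7.4,0,94]
    - [-7.8,0.8,11,0,94]
    - [-10.2,1.1,15,0,94]
    - [-12.4,1.3,19,0,94]
    - [-14.6,1.6,22.8,0,94]
    - [-16.6,1.8,27,0,94]
    - [-18.6,2,31.2,0,94]
    - [-20.3,2.2,35.2,0,94]
    - [-22,2.4,39.5,0,94]
    - [-23.6,2.6,43.9,0,94]
    - [-24.8,2.7,48,0,94]

```text
clock: 14.53
tool_pos: [0.5767, -0.0099, 0.2547]
tcp_rot: [0.002, -0.011, 1.0, 0.001]
ft_force: [7.4, 3.2, 1.5]
grip_width: 0.0939
grasp_force: 3.8
```

```bash
python3 -c "
from fit import *
here();go(sl(.57,-.08,.25),97.3);fit([.42,-.033,-2,22])"
```

```text
s 0.5708 l -0.0831 z 0.2547 F(s,l,z) 7.7 2.2 1.5 w 0.09392996805737246 3.79440737538971 14.5333
tcp [ 0.5767 -0.0099  0.2547] yhead 91.29 tilt 0.27 shift [1.1 3.  4.7] turn -0.105
wrist Os-lip mm 7.4 lat off 1.7 yaw -1.4 theta 25.0 rms px 2.58
```

play_rows:
  plan:
    - [-0.5,0,1.5,0,94]
    - [-1,0.1,3,0,94]
    - [-1.5,0.2,5,0,94]
    - [-2,0.2,7,0,94]
    - [-2.5,0.3,9,0,94]
    - [-2.9,0.3,11,0,94]
    - [-3.3,0.4,13,0,94]
    - [-3.7,0.4,15,0,94]
    - [-4.1,0.4,17,0,94]
    - [-4.4,0.5,19,0,94]
    - [-4.7,0.5,21,0,94]
    - [-4.7,0.5,21,0,94]

```text
clock: 15.58
tool_pos: [0.5819, -0.009, 0.2338]
tcp_rot: [0.003, -0.011, 1.0, 0.002]
ft_force: [7.3, 4.6, 0.3]
grip_width: 0.0942
grasp_force: 4.4
```

```bash
python3 -c "
from fit import *
here();fit([.42,-.033,-2,14])"
```

```text
s 0.576 l -0.0829 z 0.2338 F(s,l,z) 7.8 3.6 0.3 w 0.09415284588047465 4.421512414701283 15.5833
wrist Os-lip mm 5.9 lat off 1.0 yaw -0.95 theta 16.3 rms px 7.66
```

```bash
python3 - <<'E'
from fit import *
for n in ('scene','top','wrist'):
    im=capture(n);m=mask(im);cn=max(cv2.findContours(m,0,2)[0],key=cv2.contourArea)
    print(n,m.sum(),cv2.approxPolyDP(cn,2,True)[:,0].tolist())
    c=cal(n)
    for q in ([.4135+.009*np.sin(np.radians(9)),-.0333,-1,9],[.4194,-.0333,-1,16.3]):
        print(proj(c,corners(q),n=='wrist').round(0).astype(int).tolist())
E
```

```text
scene 1002 [[320, 225], [308, 220], [277, 253], [298, 263], [304, 258], [312, 258], [317, 250], [312, 234]]
[[276, 254], [276, 252], [308, 220], [308, 218], [333, 284], [333, 282], [364, 246], [364, 244]]
[[278, 255], [277, 252], [310, 221], [309, 219], [333, 279], [332, 277], [365, 241], [364, 238]]
top 2720 [[351, 212], [332, 213], [316, 218], [312, 215], [307, 216], [313, 275], [358, 270]]
[[359, 271], [359, 271], [313, 277], [313, 277], [351, 209], [352, 209], [305, 215], [305, 215]]
[[359, 269], [359, 270], [312, 275], [313, 276], [352, 208], [352, 208], [305, 213], [305, 214]]
wrist 74688 [[265, 0], [274, 173], [287, 309], [424, 300], [536, 283], [534, 222], [526, 147], [514, 81], [493, 0]]
[[265, -12], [263, -21], [482, -14], [488, -22], [290, 293], [288, 298], [517, 270], [525, 273]]
[[266, -5], [263, -15], [483, -7], [489, -16], [287, 311], [284, 315], [535, 284], [545, 286]]
```

play_rows:
  plan:
    - [-0.1,0,1.5,0,94]
    - [-0.2,0,3,0,94]
    - [-0.3,0,5,0,94]
    - [-0.4,0,7,0,94]
    - [-0.5,0,9,0,94]
    - [-0.6,0,11,0,94]
    - [-0.7,0.1,13,0,94]
    - [-0.8,0.1,15,0,94]
    - [-0.9,0.1,17,0,94]
    - [-1,0.1,19,0,94]
    - [-1,0.1,21,0,94]
    - [-1,0.1,22,0,94]

```text
clock: 16.78
tool_pos: [0.5839, -0.0083, 0.2122]
tcp_rot: [0.004, -0.011, 1.0, 0.002]
ft_force: [9.7, 4.6, 0.7]
grip_width: 0.0942
grasp_force: 5.7
```

```bash
cat > chk.py <<'E'
from fit import *
here()
for n in ('scene','top','wrist'):
    im=capture(n);m=mask(im);cn=max(cv2.findContours(m,0,2)[0],key=cv2.contourArea)
    print(n,m.sum(),cv2.approxPolyDP(cn,2,True)[:,0].tolist())
    c=cal(n)
    for th in (0,5,10):
        print(th,proj(c,corners([.4135+.009*np.sin(np.radians(th)),-.0333,-1,th]),n=='wrist').round(0).astype(int)[1::2].tolist())
E
python3 chk.py
```

```text
s 0.5781 l -0.0824 z 0.2122 F(s,l,z) 10.2 3.3 0.7 w 0.0942391350059641 5.73088489822112 16.7833
scene 1208 [[309, 220], [277, 253], [302, 267], [313, 265], [318, 257], [313, 242], [321, 233], [319, 225]]
0 [[276, 252], [308, 218], [333, 288], [364, 251]]
5 [[276, 252], [308, 218], [333, 285], [364, 247]]
10 [[276, 252], [308, 218], [332, 281], [364, 243]]
top 2683 [[350, 213], [330, 214], [317, 219], [314, 216], [307, 216], [314, 276], [358, 270]]
0 [[359, 271], [313, 277], [351, 210], [305, 216]]
5 [[359, 271], [313, 277], [351, 209], [305, 215]]
10 [[359, 271], [313, 277], [352, 209], [305, 215]]
wrist 79218 [[257, 0], [271, 178], [287, 312], [421, 302], [536, 284], [538, 202], [534, 130], [524, 55], [512, 0]]
0 [[254, -44], [503, -42], [287, 294], [521, 270]]
5 [[254, -44], [503, -42], [284, 306], [534, 279]]
10 [[254, -44], [503, -42], [281, 316], [549, 286]]
```

play_rows:
  plan:
    - [-0.1,0,1,0,94]
    - [-0.2,0,2,0,94]
    - [-0.3,0,3,0,94]
    - [-0.4,0,4,0,94]
    - [-0.5,0,5,0,94]
    - [-0.6,0,6,0,94]
    - [-0.7,0,6,0,94]
    - [-0.8,0,6,0,94]
    - [-0.9,0.1,6,0,94]
    - [-1,0.1,6,0,94]

```text
clock: 17.77
tool_pos: [0.5845, -0.0083, 0.2062]
tcp_rot: [0.004, -0.011, 1.0, 0.002]
ft_force: [9.7, 4.8, -1.0]
grip_width: 0.0941
grasp_force: 5.3
```

```bash
python3 chk.py | grep -A3 -e ^s -e wrist
```

```text
s 0.5787 l -0.0825 z 0.2062 F(s,l,z) 10.2 3.6 -1.0 w 0.09409645282359876 5.250994515954517 17.7667
scene 1259 [[309, 220], [277, 253], [302, 268], [313, 267], [317, 263], [318, 253], [313, 245], [322, 237], [320, 226]]
0 [[276, 252], [308, 218], [333, 288], [364, 251]]
5 [[276, 252], [308, 218], [333, 285], [364, 247]]
10 [[276, 252], [308, 218], [332, 281], [364, 243]]
--
wrist 80371 [[256, 0], [267, 144], [287, 312], [410, 304], [535, 285], [540, 205], [538, 140], [531, 70], [518, 0]]
0 [[252, -51], [509, -47], [286, 299], [527, 273]]
5 [[252, -50], [509, -47], [283, 311], [541, 282]]
10 [[252, -50], [509, -47], [280, 322], [557, 290]]
```

play_rows:
  plan:
    - [-0.2,0,0,0,94]
    - [-0.4,0,0,0,94]
    - [-0.6,0,0,0,94]
    - [-0.8,0,0,0,94]
    - [-1,0.1,0,0,94]
    - [-1.2,0.1,0,0,94]
    - [-1.4,0.1,0,0,94]
    - [-1.6,0.1,0,0,94]
    - [-1.8,0.2,0,0,94]
    - [-2,0.2,0,0,94]
    - [-2,0.2,0,0,94]

```text
clock: 18.83
tool_pos: [0.5854, -0.0085, 0.2057]
tcp_rot: [0.002, -0.011, 1.0, 0.001]
ft_force: [6.4, 4.5, -1.0]
grip_width: 0.0937
grasp_force: 4.1
```

```bash
python3 chk.py
```

```text
s 0.5796 l -0.0828 z 0.2057 F(s,l,z) 6.9 3.7 -1.0 w 0.09374229455226234 4.072630628943443 18.8333
scene 1274 [[309, 220], [277, 253], [304, 269], [314, 267], [318, 263], [314, 243], [322, 237], [320, 226]]
0 [[276, 252], [308, 218], [333, 288], [364, 251]]
5 [[276, 252], [308, 218], [333, 285], [364, 247]]
10 [[276, 252], [308, 218], [332, 281], [364, 243]]
top 2675 [[350, 213], [330, 214], [318, 218], [307, 216], [314, 276], [358, 270]]
0 [[359, 271], [313, 277], [351, 210], [305, 216]]
5 [[359, 271], [313, 277], [351, 209], [305, 215]]
10 [[359, 271], [313, 277], [352, 209], [305, 215]]
wrist 80285 [[257, 0], [268, 149], [287, 311], [328, 310], [405, 302], [407, 304], [536, 285], [540, 227], [538, 133], [532, 72], [519, 0]]
0 [[253, -51], [510, -47], [287, 298], [528, 273]]
5 [[253, -51], [510, -47], [284, 311], [542, 282]]
10 [[253, -51], [510, -47], [281, 322], [558, 289]]
```

play_rows:
  plan:
    - [-0.3,0,0,0,94]
    - [-0.6,0,0,0,94]
    - [-0.9,0,0,0,94]
    - [-1.2,0.1,0,0,94]
    - [-1.5,0.1,0,0,94]
    - [-1.8,0.1,0,0,94]
    - [-2.1,0.2,0,0,94]
    - [-2.4,0.2,0,0,94]
    - [-2.7,0.3,0,0,94]
    - [-3,0.3,0,0,94]
    - [-3,0.3,0,0,94]

```text
clock: 19.9
tool_pos: [0.5869, -0.009, 0.2049]
tcp_rot: [-0.0, -0.012, 1.0, 0.0]
ft_force: [4.2, 2.5, -1.9]
grip_width: 0.094
grasp_force: 2.4
```

```bash
python3 chk.py|grep -A1 -e ^s -e wrist -e top
```

```text
s 0.581 l -0.0835 z 0.2049 F(s,l,z) 4.5 1.9 -1.9 w 0.09395778360252306 2.3703109231428243 19.9
scene 1302 [[309, 220], [277, 253], [303, 269], [314, 268], [318, 264], [319, 254], [314, 250], [314, 245], [323, 239], [320, 226]]
0 [[276, 252], [308, 218], [333, 288], [364, 251]]
--
top 2687 [[351, 213], [333, 213], [318, 218], [307, 216], [314, 275], [358, 270]]
0 [[359, 271], [313, 277], [351, 210], [305, 216]]
--
wrist 80079 [[259, 0], [270, 158], [287, 310], [418, 302], [536, 285], [541, 208], [540, 152], [533, 70], [521, 0]]
0 [[256, -53], [512, -48], [289, 298], [531, 272]]
```

play_rows:
  plan:
    - [-0.4,0,0,0,94]
    - [-0.8,0,0,0,94]
    - [-1.2,0.1,0,0,94]
    - [-1.6,0.2,0,0,94]
    - [-2,0.2,0,0,94]
    - [-2.4,0.2,0,0,94]
    - [-2.8,0.3,0,0,94]
    - [-3.2,0.3,0,0,94]
    - [-3.6,0.4,0,0,94]
    - [-4,0.4,0,0,94]
    - [-4.5,0.5,0,0,94]
    - [-5,0.5,0,0,94]

```text
clock: 21.05
tool_pos: [0.5919, -0.0088, 0.2056]
tcp_rot: [-0.0, -0.012, 1.0, -0.0]
ft_force: [0.4, 0.3, 0.0]
grip_width: 0.0937
grasp_force: 0.0
```

```bash
python3 chk.py|grep -A1 -e ^s -e wrist -e top
```

```text
s 0.5859 l -0.084 z 0.2056 F(s,l,z) 0.5 0.3 0.0 w 0.0937498951763974 0.0 21.05
scene 1418 [[309, 220], [277, 253], [305, 271], [315, 270], [320, 265], [321, 255], [316, 251], [316, 246], [325, 239], [322, 228]]
0 [[276, 252], [308, 218], [333, 288], [364, 251]]
--
top 2721 [[350, 211], [307, 217], [314, 276], [358, 270]]
0 [[359, 271], [313, 277], [351, 210], [305, 216]]
--
wrist 72479 [[261, 0], [277, 181], [291, 291], [414, 282], [529, 267], [534, 200], [534, 136], [528, 56], [520, 0]]
0 [[256, -61], [510, -56], [289, 287], [532, 263]]
```

play_rows:
  plan:
    - [1.5,0,0,0,94]
    - [3,0,0,0,94]
    - [4.5,0,0,0,94]
    - [6,0,0,0,94]
    - [7.5,0,0,0,94]
    - [9,-0.5,0,0,94]
    - [9,-0.5,0,0,94]

```text
clock: 21.78
tool_pos: [0.5847, -0.0083, 0.2066]
tcp_rot: [0.003, -0.012, 1.0, 0.002]
ft_force: [5.0, 2.9, -2.0]
grip_width: 0.0941
grasp_force: 3.0
```

```bash
python3 chk.py|grep -A1 -e ^s -e top
```

```text
s 0.5789 l -0.0825 z 0.2066 F(s,l,z) 5.4 2.3 -2.0 w 0.09408868616150923 2.9586270090658218 21.7833
scene 1270 [[309, 220], [277, 253], [303, 269], [307, 266], [313, 267], [317, 263], [318, 252], [313, 245], [322, 237], [320, 227]]
0 [[276, 252], [308, 218], [333, 288], [364, 251]]
--
top 2674 [[349, 213], [330, 214], [318, 218], [306, 217], [314, 276], [358, 270]]
0 [[359, 271], [313, 277], [351, 210], [305, 216]]
```

play_rows:
  plan:
    - [-5,0,0,0,94]
    - [-12,0,0,0,94]
    - [-12,0,-30,0,94]
    - [-12,0,-70,0,94]
    - [-12,0,-110,0,94]
    - [-12,0,-150,0,94]
    - [-12,0,-170,0,94]
    - [-12,0,-170,0,94]

```text
clock: 22.6
tool_pos: [0.5961, -0.0087, 0.3806]
tcp_rot: [0.004, -0.011, 1.0, -0.0]
ft_force: [1.3, 0.4, -0.6]
grip_width: 0.094
grasp_force: 0.0
```

```bash
python3 chk.py|grep -A1 -e ^s -e top
python3 - <<'E'
from fit import *
go([.461,.30,.38],-3.8); print(observe()['joints'])
fit([.4135,-.033,0,0])
fit([.4135,-.033,0,0],'top')
E
```

```text
s 0.5901 l -0.0844 z 0.3806 F(s,l,z) 1.3 0.2 -0.6 w 0.09402102373430446 0.0 22.6
scene 2066 [[299, 230], [277, 253], [335, 288], [363, 251], [345, 241], [335, 256], [335, 268], [330, 271], [321, 264], [320, 249], [305, 239]]
0 [[276, 252], [308, 218], [333, 288], [364, 251]]
--
top 2710 [[349, 212], [306, 218], [314, 276], [358, 270]]
0 [[359, 271], [313, 277], [351, 210], [305, 216]]
tcp [ 0.5944 -0.0099  0.3746] yhead 91.3 tilt 0.14 shift [126.3 312.9  -5.4] turn 1.66
[ 0.47133257  0.71252873 -0.84568663  1.69500484  0.61152191  1.02167395
  1.00594609]
wrist Os-lip mm 2.3 lat off 0.6 yaw -0.0 theta -0.0 rms px 0.64
top Os-lip mm 0.3 lat off 0.2 yaw 0.0 theta 0.0 rms px 0.92
```

play_rows:
  plan:
    - [126,313,-5,1.66,94]
    - [126,313,-5,1.66,94]
    - [126,313,-5,1.66,94]
    - [126,313,-5,1.66,94]
    - [126,313,-5,1.66,94]
    - [126,313,-5,1.66,94]
    - [126,313,-5,1.66,94]
    - [126,313,-5,1.66,94]
    - [126,313,-5,1.66,94]
    - [126,313,-5,1.66,94]
    - [126,313,-5,1.66,94]
    - [126,313,-5,1.66,94]

```text
clock: 23.85
tool_pos: [0.461, 0.3009, 0.3789]
tcp_rot: [-0.0, 0.675, 0.738, -0.002]
ft_force: [0.9, 0.2, 0.7]
grip_width: 0.0942
grasp_force: 0.0
```

```bash
python3 - <<'E'
from h import *
from rig import capture
go([.461,.30,.38],-3.8)
S=cal('scene')
im=cv2.imread('pics/scene0.png')[:,:,::-1]
im2=capture('wrist');cv2.imwrite('pics/w7.png',im2[:,:,::-1]); c=cal('wrist')
for n,i in (('s',im),('w',im2)):
    h=cv2.cvtColor(np.ascontiguousarray(i),cv2.COLOR_RGB2HSV)
    for nm,m in (('orange',cv2.inRange(h,(5,90,50),(20,255,255))),('pale',cv2.inRange(h,(0,0,105),(180,70,255)))):
        k,l,st,ce=cv2.connectedComponentsWithStats(m)
        print(n,nm,[(st[j].tolist(),ce[j].round(1).tolist()) for j in range(1,k) if 60<st[j,4]<20000])
print('pred wrist: amber top',proj(c,[[.4658,.331,.09],[.4658,.331,.005],[.459,.231,.09],[.459,.231,.005]],True).round(0).tolist())
print('pred scene',proj(S,[[.4658,.331,.09],[.4658,.331,.005],[.459,.231,.09]]).round(0).tolist())
E
```

```text
tcp [0.461  0.3009 0.3789] yhead 5.1 tilt 0.2 shift [-0.9 -0.1 -1.1] turn 0.155
s orange [([403, 125, 26, 18, 284], [414.5, 135.0]), ([538, 130, 46, 33, 1169], [560.3, 145.7]), ([586, 153, 50, 36, 1346], [610.5, 170.4]), ([380, 159, 22, 14, 172], [390.1, 166.8]), ([358, 172, 33, 19, 338], [369.6, 180.5]), ([271, 215, 38, 40, 178], [289.2, 234.9]), ([275, 220, 82, 68, 2941], [315.7, 253.0]), ([146, 277, 55, 53, 691], [172.6, 303.1]), ([222, 308, 12, 14, 83], [226.4, 315.2]), ([137, 326, 64, 69, 485], [169.4, 360.9]), ([241, 327, 13, 16, 102], [246.9, 334.7])]
s pale [([353, 0, 205, 68, 7191], [467.6, 26.9]), ([538, 0, 102, 114, 5788], [599.0, 60.8]), ([0, 42, 131, 141, 11038], [52.5, 105.8]), ([119, 76, 26, 14, 220], [132.3, 82.5]), ([380, 168, 12, 13, 91], [384.7, 175.3]), ([357, 185, 20, 23, 198], [362.6, 195.6])]
w orange [([262, 22, 92, 52, 1283], [310.4, 56.9]), ([284, 157, 68, 35, 361], [317.8, 167.6]), ([290, 294, 60, 59, 2459], [321.7, 322.8]), ([552, 401, 41, 20, 192], [570.7, 410.9]), ([258, 404, 101, 4, 192], [298.7, 405.3]), ([247, 406, 17, 45, 395], [254.8, 427.6]), ([531, 413, 22, 17, 126], [541.5, 419.8]), ([506, 420, 27, 14, 102], [518.6, 427.0]), ([480, 425, 29, 13, 117], [493.6, 432.2]), ([446, 431, 30, 13, 125], [461.1, 437.1]), ([409, 435, 37, 12, 134], [428.9, 440.3]), ([396, 438, 20, 11, 62], [403.9, 444.0]), ([346, 440, 51, 11, 230], [371.7, 444.4]), ([290, 442, 60, 10, 274], [317.4, 446.1])]
w pale [([286, 155, 64, 24, 142], [317.7, 162.0]), ([289, 266, 61, 52, 1104], [322.3, 289.9]), ([203, 281, 233, 90, 5158], [325.8, 352.7]), ([0, 330, 17, 16, 161], [5.5, 337.0]), ([374, 394, 114, 45, 3191], [436.8, 416.0]), ([167, 397, 88, 53, 3505], [212.6, 424.0])]
pred wrist: amber top [[328.0, 205.0], [326.0, 190.0], [309.0, 325.0], [311.0, 286.0]]
pred scene [[394.0, 156.0], [390.0, 180.0], [367.0, 177.0]]
```

```bash
python3 - <<'E'
from h import *
np.set_printoptions(precision=4,suppress=True)
c=cal('wrist');S=cal('scene')
w=atz(c,(320,323.5),.09,True); print('white',w,'-> amber',w+np.array([.0066,.0998,0]))
im=cv2.imread('pics/w7.png');hsv=cv2.cvtColor(im,cv2.COLOR_BGR2HSV)
g=cv2.cvtColor(cv2.resize(im[130:260,260:380],None,fx=4,fy=4,interpolation=cv2.INTER_CUBIC),cv2.COLOR_BGR2GRAY)
g=cv2.GaussianBlur(cv2.convertScaleAbs(g,alpha=2.5),(5,5),0)
h=cv2.HoughCircles(g,cv2.HOUGH_GRADIENT,1,40,param1=60,param2=18,minRadius=90,maxRadius=145)
if h is not None:
    for x,y,r in h[0][:5]:
        p=(260+x/4,130+y/4); X=atz(c,p,.09,True); e=atz(c,(p[0]+r/4,p[1]),.09,True); print(p,r/4,X,'radius mm',np.linalg.norm(e-X)*1e3)
# body silhouette: width at shoulder z~.065
print('sil',atz(c,(284,172),.06,True),atz(c,(352,172),.06,True),'far foot',atz(c,(318,155),.02,True))
print('scene',atz(S,(391,158),.09),'foot front',atz(S,(390.5,183.5),.005))
E
```

```text
white [0.4679 0.2336 0.09  ] -> amber [0.4745 0.3334 0.09  ]
(np.float32(318.125), np.float32(187.125)) 32.8 [0.4572 0.3437 0.09  ] radius mm 23.94960622009713
(np.float32(319.625), np.float32(197.125)) 35.275 [0.4589 0.3365 0.09  ] radius mm 25.903842325856484
(np.float32(319.375), np.float32(176.625)) 31.425 [0.4575 0.3515 0.09  ] radius mm 22.840067613313238
(np.float32(337.875), np.float32(165.125)) 33.625 [0.4701 0.361  0.09  ] radius mm 24.50193652353128
(np.float32(309.375), np.float32(200.875)) 36.1 [0.4516 0.333  0.09  ] radius mm 26.516511706908986
sil [0.4289 0.3501 0.06  ] [0.4836 0.3546 0.06  ] far foot [0.4551 0.3643 0.02  ]
scene [0.4634 0.3205 0.09  ] foot front [0.4737 0.3207 0.005 ]
```

```bash
python3 -c "
from h import *
go([.458,.336,.237])"
```

```text
tcp [0.4611 0.3008 0.3792] yhead 4.78 tilt 0.17 shift [ 35.6   0.2 142.1] turn 0.0
```

play_rows:
  plan:
    - [20,0,0,0,94]
    - [35.5,0,10,0,94]
    - [35.5,0,40,0,94]
    - [35.5,0,70,0,94]
    - [35.5,0,95,0,94]
    - [35.5,0,115,0,94]
    - [35.5,0,130,0,94]
    - [35.5,0,140,0,94]
    - [35.5,0,142,0,94]
    - [35.5,0,142,0,94]
  force: 12

```text
clock: 24.73
tool_pos: [0.4581, 0.3359, 0.2377]
tcp_rot: [-0.0, 0.673, 0.74, -0.001]
ft_force: [-0.2, 0.1, -0.3]
grip_width: 0.0942
grasp_force: 0.0
```

play_rows:
  plan:
    - [0,0,0,0,80]
    - [0,0,0,0,74]
    - [0,0,0,0,68]
    - [0,0,0,0,62]
    - [0,0,0,0,57]
    - [0,0,0,0,52]
    - [0,0,0,0,48]
    - [0,0,0,0,48]
    - [0,0,0,0,48]

```text
clock: 25.48
tool_pos: [0.4581, 0.3361, 0.2389]
tcp_rot: [0.0, 0.673, 0.74, -0.0]
ft_force: [-1.4, -0.3, 3.9]
grip_width: 0.0554
grasp_force: 12.0
```

play_rows:
  plan:
    - [0,0,0,0,48]
    - [0,0,-5,0,48]
    - [0,0,-20,0,48]
    - [0,0,-45,0,48]
    - [0,0,-75,0,48]
    - [0,0,-105,0,48]
    - [0,0,-120,0,48]
    - [0,0,-120,0,48]
  force: 20

```text
clock: 26.15
tool_pos: [0.4593, 0.3369, 0.362]
tcp_rot: [0.001, 0.673, 0.739, 0.003]
ft_force: [-0.3, 0.9, -1.4]
grip_width: 0.0551
grasp_force: 20.0
```

```bash
python3 - <<'E'
from h import *
from rig import capture
here()
c=cal('wrist');im=capture('wrist');h=cv2.cvtColor(im,cv2.COLOR_RGB2HSV)
k,l,st,ce=cv2.connectedComponentsWithStats(cv2.inRange(h,(5,90,50),(20,255,255)))
print([st[j].tolist() for j in range(1,k) if 150<st[j,4]])
go(sl(.4950,-.0343,.358),7.3)
E
```

```text
s 0.4983 l 0.2758 z 0.362 F(s,l,z) -0.2 0.9 -1.4 w 0.05506078402789743 19.99966361568113 26.15
[[254, 65, 98, 53, 892], [261, 245, 115, 65, 2742], [439, 416, 93, 27, 582], [246, 430, 122, 21, 1018], [347, 440, 37, 12, 159]]
tcp [0.4588 0.3362 0.3598] yhead 5.36 tilt 0.2 shift [-309.4    7.7    1.3] turn -0.034
```

play_rows:
  plan:
    - [-20,0.5,-5,0,48]
    - [-50,1,-5,0,48]
    - [-85,2,-5,0,48]
    - [-120,3,-5,0,48]
    - [-155,4,-5,0,48]
    - [-190,5,-5,0,48]
    - [-225,6,-5,0,48]
    - [-260,7,-2,0,48]
    - [-285,7.5,0,-0.034,48]
    - [-303,7.5,0,-0.034,48]
    - [-309,7.5,0,-0.034,48]
    - [-309,7.5,0,-0.034,48]

```text
clock: 27.2
tool_pos: [0.4944, 0.0274, 0.3571]
tcp_rot: [-0.001, 0.662, 0.75, -0.001]
ft_force: [0.2, -0.1, -2.4]
grip_width: 0.0558
grasp_force: 20.0
```

play_rows:
  plan:
    - [0,0,5,0,48]
    - [0,0,20,0,48]
    - [0,0,40,0,48]
    - [0,0,58,0,48]
    - [0,0,72,0,48]
    - [0,0,82,0,48]
    - [0,0,88,0,48]
    - [0,0,91,0,48]
    - [0,0,91,0,48]

```text
clock: 27.95
tool_pos: [0.4947, 0.0299, 0.2672]
tcp_rot: [-0.0, 0.66, 0.751, -0.0]
ft_force: [-0.0, -0.9, -2.0]
grip_width: 0.0551
grasp_force: 20.0
```

```bash
python3 -c "
from h import *
here();go(sl(.4950,-.0343,.2643),7.3)"
```

```text
s 0.4945 l -0.0332 z 0.2672 F(s,l,z) -0.2 -0.9 -2.0 w 0.055082961093100534 19.999671430032322 27.95
tcp [0.4947 0.0299 0.2672] yhead 7.4 tilt 0.03 shift [-1.1  0.5  2.9] turn 0.002
```

play_rows:
  plan:
    - [0,0,1,0,48]
    - [0,0,2,0,48]
    - [0,0,2,0,48]

```text
clock: 28.2
tool_pos: [0.495, 0.0291, 0.266]
tcp_rot: [0.0, 0.661, 0.751, 0.0]
ft_force: [-1.1, 0.2, -2.8]
grip_width: 0.055
grasp_force: 20.0
```

play_rows:
  plan:
    - [0,0,0.7,0,48]
    - [0,0,1.4,0,48]
    - [0,0,1.4,0,48]

```text
clock: 28.45
tool_pos: [0.4949, 0.0291, 0.2648]
tcp_rot: [0.0, 0.661, 0.751, 0.0]
ft_force: [-0.4, -0.1, 3.9]
grip_width: 0.0555
grasp_force: 20.0
```

Contact. Opening slowly, then rising.

play_rows:
  plan:
    - [0,0,0,0,56]
    - [0,0,0,0,58]
    - [0,0,0,0,61]
    - [0,0,0,0,65]
    - [0,0,0,0,70]
    - [0,0,0,0,76]
    - [0,0,0,0,84]
    - [0,0,0,0,90]
    - [0,0,0,0,90]

```text
clock: 29.2
tool_pos: [0.4947, 0.0291, 0.2642]
tcp_rot: [-0.0, 0.66, 0.751, -0.0]
ft_force: [0.2, 0.1, 0.2]
grip_width: 0.0893
grasp_force: 0.0
```

play_rows:
  plan:
    - [0,0,-5,0,90]
    - [0,0,-20,0,90]
    - [0,0,-45,0,90]
    - [0,0,-75,0,90]
    - [0,0,-105,0,90]
    - [0,0,-130,0,90]
    - [0,0,-130,0,90]

```text
clock: 29.78
tool_pos: [0.4961, 0.0297, 0.399]
tcp_rot: [0.003, 0.66, 0.751, 0.003]
ft_force: [1.1, 0.4, -0.7]
grip_width: 0.0902
grasp_force: 0.0
```

play_rows:
  plan:
    - [-30,-40,0,0,90]
    - [-60,-80,-20,0,90]
    - [-90,-110,-40,0,90]
    - [-120,-110,-60,0,90]
    - [-150,-110,-60,0,90]
    - [-180,-110,-60,0,90]
    - [-180,-110,-60,0,90]

```text
clock: 30.37
tool_pos: [0.4082, -0.1697, 0.4545]
tcp_rot: [0.002, 0.664, 0.748, -0.001]
ft_force: [0.5, 0.6, -0.9]
grip_width: 0.0901
grasp_force: 0.0
```

```bash
python3 - <<'E'
from fit import *
here()
fit([.4145,-.033,.3,.3],'top')
for n in ('top','scene'):
    im=capture(n);cv2.imwrite(f'pics/{n}9.png',im[:,:,::-1]);c=cal(n)
    cn=max(cv2.findContours(mask(im),0,2)[0],key=cv2.contourArea);print(n,cv2.approxPolyDP(cn,3,True)[:,0].tolist())
    h=cv2.cvtColor(im,cv2.COLOR_RGB2HSV);x=sl(.4945,-.0335,.031)
    p=proj(c,[x+[0,0,z] for z in (0,.03,.06,.085)]);print('pred axis',p.round(0).tolist())
    x0,y0=p.mean(0).astype(int); box=h[y0-30:y0+30,x0-30:x0+30]
    for nm,m in (('amber',cv2.inRange(box,(3,90,40),(20,255,255))),('pale',cv2.inRange(box,(0,0,90),(180,70,255))),('lid',cv2.inRange(box,(0,0,0),(180,255,45)))):
        k,l,st,ce=cv2.connectedComponentsWithStats(m)
        print(n,nm,[((st[j,:4]+[x0-30,y0-30,0,0]).tolist(),int(st[j,4])) for j in range(1,k) if st[j,4]>15])
E
```

```text
s 0.3833 l -0.2202 z 0.4545 F(s,l,z) 0.6 0.5 -0.9 w 0.09008057066938219 0.0 30.3667
top Os-lip mm 2.8 lat off 0.5 yaw -0.72 theta -9.0 rms px 0.48
top [[349, 212], [306, 218], [314, 276], [358, 270]]
pred axis [[331.0, 243.0], [332.0, 241.0], [332.0, 239.0], [333.0, 238.0]]
top amber [([353, 221, 9, 49], 111), ([303, 228, 9, 42], 135), ([322, 241, 21, 11], 59)]
top pale [([302, 210, 60, 60], 652)]
top lid [([322, 229, 21, 21], 338)]
scene [[308, 220], [277, 253], [335, 288], [363, 251], [332, 234], [332, 255], [323, 261], [313, 259], [306, 246], [312, 222]]
pred axis [[320.0, 251.0], [320.0, 243.0], [320.0, 235.0], [320.0, 228.0]]
scene amber [([290, 215, 19, 23], 108), ([308, 236, 25, 15], 202), ([290, 263, 9, 6], 30)]
scene pale [([290, 209, 60, 32], 986), ([307, 241, 27, 18], 208)]
scene lid [([343, 209, 7, 5], 21), ([290, 217, 19, 21], 23), ([310, 221, 22, 21], 389)]
```

```bash
python3 -c "
from rig import sign_off
print(sign_off())"
```

```text
the job is handed in; nothing more can be done
None
```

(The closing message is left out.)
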